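# Screw the lid onto a turned wooden box without cross-threading it

### The job

Screw the pale wooden lid onto the dark turned box that stands in the holder: set it squarely on the neck, turn it gently backward until you feel it drop into the start of the thread, then turn it forward until it is fully home, and let go. Do not force or jam the thread, and leave the two roosters and the wax tin alone.

Things in the scene. Friction and masses are not known exactly. Their poses are not given: they have to be found in the camera images.
- lid_center (a point): The lid: pale wooden round cap, 52 mm outer diameter, 25 mm high, about 60 g, red dot near the rim of its top, standing on the table opening down. Point: its centre, half-way up (12.5 mm above its lower rim); z up along its axis, x towards the red dot. Grip its upper 18 mm, fingertips at least 7 mm above its lower rim, so that they clear the box's shoulder.
- lid: The same lid; origin at the centre of its lower rim. Inside, four short thread lugs 90 degrees apart, one under the red dot, each 2.6 mm high and 2.8 mm wide, from 2.5 mm above the lower rim.
- box_mouth (a point): Point on the axis of the dark turned box at the level of its flat shoulder, 60 mm above the table, 52 mm wide (box at rest); z up. From the shoulder rises a neck 36 mm wide, 20 mm tall (top 3 mm tapered to 31 mm), with thread ridges out to 43 mm diameter; the lid goes over it with 1 mm of radial play. Where the thread starts round the axis is NOT given by this pose.
- neck_top (a point): Centre of the neck's top, 80 mm above the table. Right-hand thread, four starts: clockwise from above screws home. Four entry gaps, 18 degrees wide, 90 degrees apart. Set on elsewhere, the lid rests on ridges, rim 7 to 10 mm above the shoulder. Turned backward (counter-clockwise, up to 80 degrees) under light push it rides up, then drops 6 mm into a gap: rim 4 mm up, firm stop soon after.
- lid_home (a point): Where the lid's centre is when it is fully home: 13 mm above the shoulder (rim 0.5 mm above it). From the entry gap the lid turns forward 65 to 80 degrees to a firm stop, sinking 3.5 mm. Turned forward while still on top of the ridges it runs against a tooth and jams.
- holder: Fixed pale wooden holder: base 110 mm wide, cup 86 mm wide, 34 mm high; origin on the axis at table level; its yaw does not tell the thread start. The box sits in rubber: it sinks 1 mm per 1.5 N of push (to 7 mm, rises at most 3 mm), twists 0.1 rad per 0.15 N m (to 0.4 rad) and springs back when let go. Over 25 N between lid and box (0.4 N m of twist at a stop) strips the thread.
- rooster_white_center (a point): Bystander: white painted wooden rooster, 62 mm tall, base 38 mm wide; point 30 mm above its foot.
- rooster_green_center (a point): Bystander: green painted wooden rooster, 62 mm tall, base 38 mm wide; point 30 mm above its foot.
- wax_tin_center (a point): Bystander: brass-coloured wax tin with a pale top, 64 mm wide, 32 mm tall; point half-way up.

How it is judged:
By the outcome, as a careful person would: the job done as asked, in the order asked, and still so for the second after the job is handed in, with the robot touching nothing.
It also fails if it takes over 72 s, if anything falls off the work surface, if the arm or the gripper's body presses on something with over 40 N, if the wrist force passes 120 N, or if a joint passes its speed limit or range.

### The arm

A 6-joint arm with a two-finger parallel gripper is mounted at the origin on the work surface. World frame = base frame: x ahead of the robot, y to its left, z up, the work surface at z = 0. Lengths are in m, angles in rad, forces in N, time in s.
With the tool pointing down it reaches from about 0.275 to 0.725 m from the base axis. Payload 5.6 kg.
Tool frame: the origin (TCP) lies at the centre of the arm's flange, where the gripper is bolted on; the fingertips stand 173 mm ahead of it and the grasp point (between the pads) lies 155 mm ahead of it; z points along the fingers, y is the direction in which the jaws open and shut (so a half turn about z gives the same grasp; the last joint's range is limited). The gripper opens to 85 mm and grips with 20 to 120 N. Pads are 22 mm wide; open, the fingers measure 114 mm over their backs; the gripper's body (76 mm by 85 mm) begins 54 mm behind the grasp point. The pads swing forward as they close: fully open they stand 13 mm farther back than shut.
Start: joints at [1.529, 0.255, 0.108, 0, -1.424, -0.285], TCP at [0.177, 0.521, 0.405] pointing down, gripper open.
Joint ranges: [-2.95, 2.95], [-1.21, 1.97], [-1.09, 1.5], [-2.87, 1.71], [-2.94, -0.07], [-3.05, 3.05]. Speed limits (rad/s): [2.57, 2.57, 3.14, 3.14, 3.14, 3.14].

### API

Orientations are given as a unit quaternion [x, y, z, w].
In Python, from rig import arm gives the robot as it stands. The module is installed in compiled form; this text tells all that it offers.
- The arm moves only by the shell command python3 -m pendant 'ROWS' [FORCE]. ROWS is JSON, a list that holds one entry, the list of rows, each a list of 7 numbers: the turn, a rotation vector about the world's x, y, z normalised to -1 to 1, where 1 is 180 degrees, then the shift along the world's x, y, z normalised to -1 to 1, where 1 is 8 cm, then the opening, from -1 (shut) to 1 (fully open). In form: [[[rx, ry, rz, tx, ty, tz, grip], ...]]. A call has 1 to 10 rows; each row shifts and turns the commanded pose from where the row before left it; what a row does not reach is not made up. A row lasts 1/8 s, in which the tool goes at most 62.5 mm and 10.7 degrees, less where a joint would pass 70% of its speed; a pose out of reach is approached as far as the arm can. A call with a number of a shift or a turn outside -1 to 1 is refused whole. A call with a gripper value outside its range is refused whole. The fingers move at their own pace and stop on an object; FORCE is the grip in N (left out, the last holds). Time passes only in rows, so rows that do not move let the fingers close. It gives the time, the measured TCP pose, the force and the opening at its end, in the units of the state.
- arm.observe(): the state, without advancing time (a new reading comes with each control period).
- arm.capture(name): name is "scene" or "side" or "wrist"; returns a dict with "img" (400x640x3 uint8, blue, green, red), "mtx" (3x3 intrinsics, pixels), "eye" and "orientation" of the camera in the world; the wrist camera has in their place "T_tool_cam" (4x4, takes a point from camera to tool coordinates, whose origin is the TCP and whose axes are the flange's). Camera axes: x right, y down, z forward; pixel columns grow to the right and rows downward; lengths in m; the calibration is good to about 2 mm. A picture is of the moment at which its call begins: read the wrist's pose just before it. There is no depth.
- arm.job_done(): hands the job in, once; it reports no verdict.
The state is a dict: "time_s": time; "q": joint angles; "joint_velocities": joint speeds; "tau": joint torques, N m; "position": TCP position; "tool_rot": TCP orientation; "force": force on the tool from outside, world axes, zero at the start; "moment": the same for the moment, N m; "width": finger opening in m.
Only numpy, scipy, OpenCV 4.12 (cv2) and the standard library are available. Lean on these libraries where they do the work, as an engineer would, in place of code of your own. Each camera call takes 0.05 s, during which the arm holds its last target.

## Working session

There is one attempt and no reset: what is moved stays moved. The work goes in short steps, Python scripts to look and compute and a shell command to move; the robot and the scene stay as the last step left them, time stands still between calls to the robot, and variables do not carry over. Pictures are saved under pics/ and viewed, and the job is handed in when it is done.

```bash
mkdir -p pics; cat > h.py <<'E'
import numpy as np,cv2
from rig import arm
from scipy.spatial.transform import Rotation as R
def ray(c,uv,st=None):
    K=np.array(c['mtx']);d=np.linalg.inv(K)@np.array([uv[0],uv[1],1.])
    if 'eye' in c:
        o=c['orientation'];Rm=np.array(o) if np.array(o).size==9 else R.from_quat(o).as_matrix()
        return np.array(c['eye']),Rm.reshape(3,3)@d
    T=np.eye(4);T[:3,:3]=R.from_quat(st['tool_rot']).as_matrix();T[:3,3]=st['position'];T=T@np.array(c['T_tool_cam'])
    return T[:3,3],T[:3,:3]@d
def atz(c,uv,z,st=None):
    e,d=ray(c,uv,st);return e+d*(z-e[2])/d[2]
def proj(c,p,st=None):
    if 'eye' in c:
        o=c['orientation'];Rm=np.array(o).reshape(3,3) if np.array(o).size==9 else R.from_quat(o).as_matrix();e=np.array(c['eye'])
    else:
        T=np.eye(4);T[:3,:3]=R.from_quat(st['tool_rot']).as_matrix();T[:3,3]=st['position'];T=T@np.array(c['T_tool_cam']);Rm=T[:3,:3];e=T[:3,3]
    q=np.array(c['mtx'])@(Rm.T@(np.array(p)-e));return q[:2]/q[2]
E
python3 - <<'E'
from h import *
st=arm.observe();print(st)
for n in ['scene','side','wrist']:
    c=arm.capture(n);cv2.imwrite(f'pics/{n}0.png',c['img']);print(n,{k:v for k,v in c.items() if k!='img'})
E
```

```text
{'time_s': 0.0, 'q': array([ 1.52859539e+00,  2.55753894e-01,  1.07002869e-01, -4.72305337e-04,
       -1.42385531e+00, -2.84584562e-01]), 'joint_velocities': array([ 7.15814037e-04, -2.99435352e-05, -1.17239369e-03,  7.69053667e-04,
        1.00620389e-04,  1.13441343e-03]), 'tau': array([ 1.21925455e-03, -3.86626589e+01,  2.37947130e+01,  5.36512613e+00,
       -5.90885102e-03,  5.56994323e-06]), 'position': array([0.17643918, 0.52076556, 0.40379154]), 'tool_rot': array([ 9.86674985e-01, -1.62700952e-01, -1.22452298e-04,  9.26605079e-04]), 'force': array([ 0.43908414,  0.29659835, -0.24259014]), 'moment': array([-0.03542682, -0.01828661, -0.06714016]), 'width': 0.08527840217909465}
scene {'mtx': array([[453.89183519,   0.        , 317.11712916],
       [  0.        , 453.89183519, 186.43219572],
       [  0.        ,   0.        ,   1.        ]]), 'eye': array([ 1.22315997, -0.54400108,  0.76857315]), 'orientation': array([ 0.82900846,  0.36653245, -0.17785171, -0.38310274])}
side {'mtx': array([[507.98507811,   0.        , 319.1379939 ],
       [  0.        , 507.98507811, 206.73215153],
       [  0.        ,   0.        ,   1.        ]]), 'eye': array([ 0.53160457, -0.92204407,  0.73707107]), 'orientation': array([ 0.88649869, -0.02411771,  0.0232027 , -0.46151928])}
wrist {'mtx': array([[313.46028528,   0.        , 322.63526939],
       [  0.        , 313.46028528, 201.73799165],
       [  0.        ,   0.        ,   1.        ]]), 'T_tool_cam': array([[-2.37875702e-04, -9.61118264e-01, -2.76136971e-01,
         6.87457717e-02],
       [ 9.99999401e-01, -5.23752438e-04,  9.61524540e-04,
         8.68222384e-04],
       [-1.06876621e-03, -2.76136577e-01,  9.61117812e-01,
         3.11893577e-02],
       [ 0.00000000e+00,  0.00000000e+00,  0.00000000e+00,
         1.00000000e+00]])}
```

View pics/scene0.png

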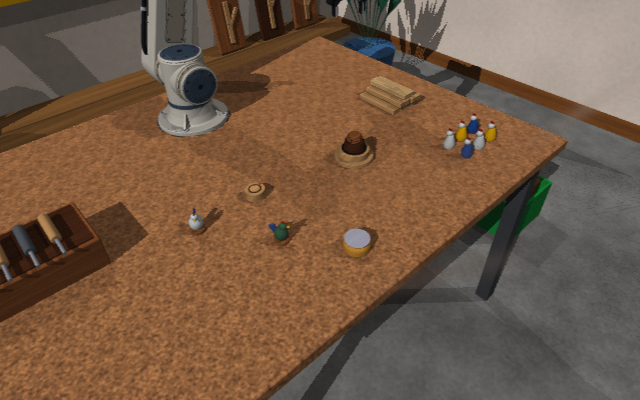

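View pics/side0.png

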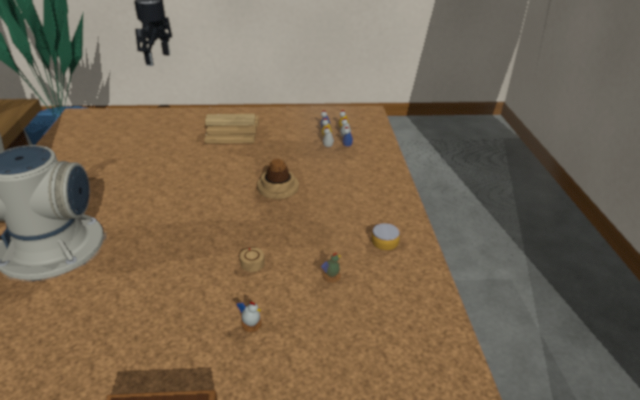

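View pics/wrist0.png

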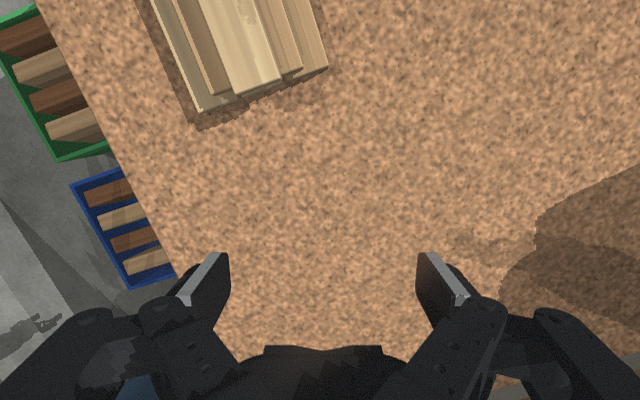

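The scene view shows the lid top near (256,188), the neck top near (354,135), the white rooster at (196,222), the green one at (281,232) and the tin at (357,240). In the side view the lid is at (252,256) and the neck top at (278,163).

```bash
python3 - <<'E'
from h import *
cs=[]
for n in ['scene','side']:
    c=arm.capture(n);cs.append(c)
P={'lidtop':((256,188),(252,255),.025),'necktop':((354,136),(278,163),.08),'white':((196,224),(251,315),.03),'green':((281,232),(332,266),.03),'tin':((357,237),(386,231),.032)}
for k,(a,b,z) in P.items(): print(k,atz(cs[0],a,z)[:2].round(4),atz(cs[1],b,z)[:2].round(4))
a=cs[0]['img'][100:260,170:390];b=cs[1]['img'][140:340,220:410]
cv2.imwrite('pics/zs.png',cv2.resize(a,None,fx=3.6,fy=3.6,interpolation=2));cv2.imwrite('pics/zd.png',cv2.resize(b,None,fx=3,fy=3,interpolation=2))
E
```

```text
lidtop [ 0.4564 -0.0785] [ 0.4548 -0.0814]
necktop [0.5167 0.2118] [0.5113 0.2146]
white [ 0.4718 -0.2602] [ 0.4609 -0.2587]
green [ 0.6257 -0.1314] [ 0.6228 -0.1296]
tin [ 0.7543 -0.0177] [ 0.7557 -0.0183]
```

View pics/zs.png

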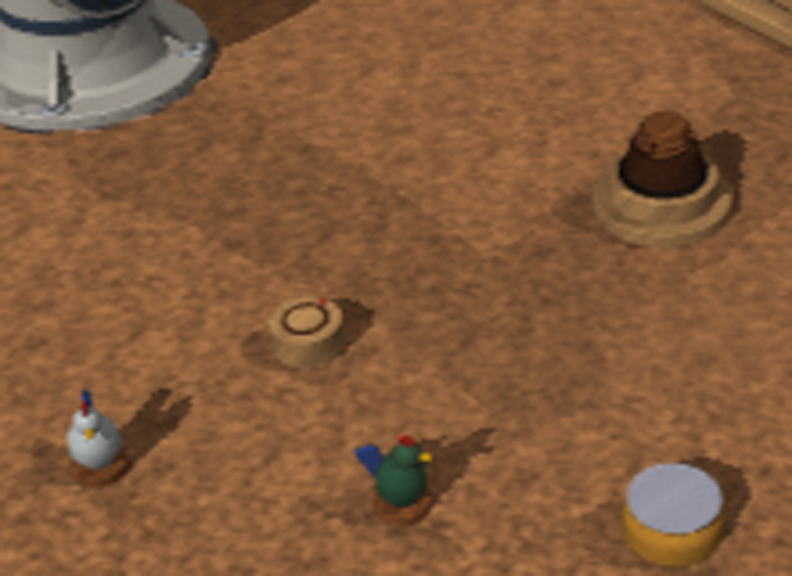

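View pics/zd.png

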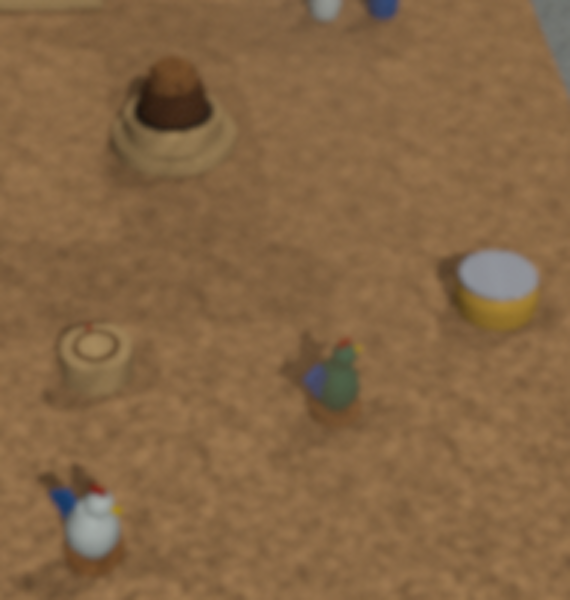

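```bash
python3 -m pendant '[[[0,0,0,0.42,-0.385,0,1],[0,0,0,0.42,-0.385,0,1],[0,0,0,0.42,-0.385,0,1],[0,0,0,0.42,-0.385,0,1],[0,0,0,0.42,-0.385,0,1],[0,0,0,0.42,-0.385,0,1],[0,0,0,0.42,-0.385,0,1],[0,0,0,0.42,-0.385,0,1],[0,0,0,0.42,-0.385,0,1],[0,0,0,0.42,-0.385,0,1]]]'
python3 -m pendant '[[[0,0,0,0,0,0,1],[0,0,0,0,0,0,1]]]'
cat > look.py <<'E'
import sys
from h import *
st=arm.observe();c=arm.capture('wrist');cv2.imwrite(f'pics/{sys.argv[1]}.png',c['img'])
import pickle;pickle.dump((st,c),open('pics/%s.pkl'%sys.argv[1],'wb'))
print(st['time_s'],st['position'].round(4),R.from_quat(st['tool_rot']).as_rotvec().round(4),st['q'].round(3),st['force'].round(2),st['moment'].round(3),st['width'])
E
python3 look.py w1
```

```text
time_s: 1.5
position: [0.5135, 0.2118, 0.4046]
tool_rot: [0.987, -0.163, -0.0, -0.0]
force: [0.4, -0.0, 0.1]
width: 0.085
time_s: 1.75
position: [0.5124, 0.2129, 0.4044]
tool_rot: [0.987, -0.163, -0.0, 0.0]
force: [0.3, 0.6, 0.0]
width: 0.0854
1.75 [0.5124 0.2129 0.4044] [ 3.0995e+00 -5.1180e-01 -8.0000e-04] [ 0.676  0.265  0.121 -0.    -1.427  0.568] [0.34 0.59 0.03] [ 0.031  0.006 -0.04 ] 0.08544681997970302
```

View pics/w1.png

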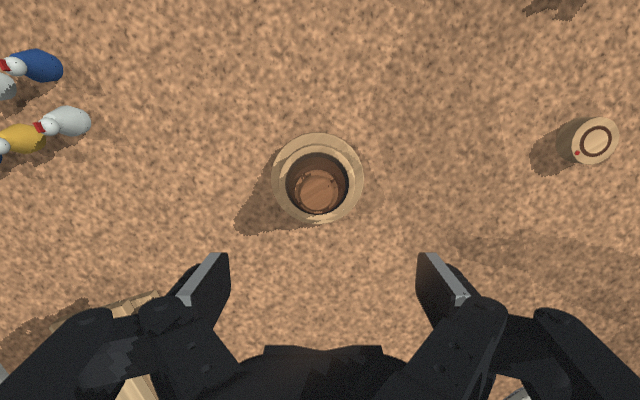

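The wrist view shows the neck top at about (317,190) and the lid top at about (595,140), with the red dot at (577,153).

```bash
python3 - <<'E'
from h import *;import pickle
st,c=pickle.load(open('pics/w1.pkl','rb'))
print(atz(c,(317,190),.08,st),atz(c,(317,180),.034,st),atz(c,(596,140),.025,st),atz(c,(577,153),.025,st))
i=c['img'];cv2.imwrite('pics/w1z.png',cv2.resize(i[125:235,260:375],None,fx=5,fy=5,interpolation=2))
cv2.imwrite('pics/w1l.png',cv2.resize(i[100:190,530:640],None,fx=6,fy=6,interpolation=2))
E
```

```text
[0.51010442 0.21812025 0.08      ] [0.51031381 0.21882649 0.034     ] [ 0.45240474 -0.08426116  0.025     ] [ 0.44465736 -0.06299504  0.025     ]
```

View pics/w1z.png

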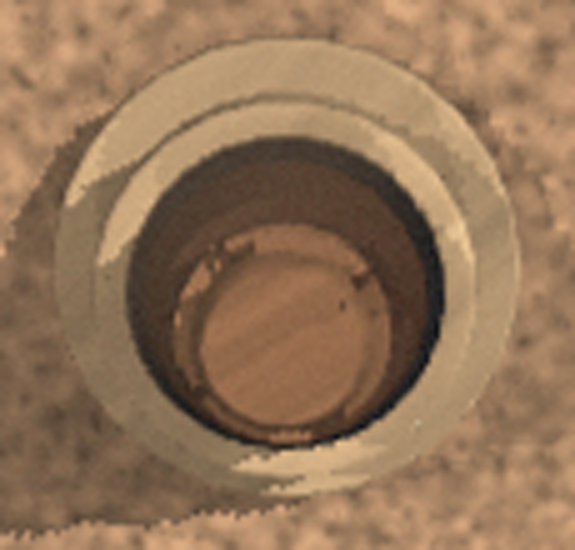

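View pics/w1l.png

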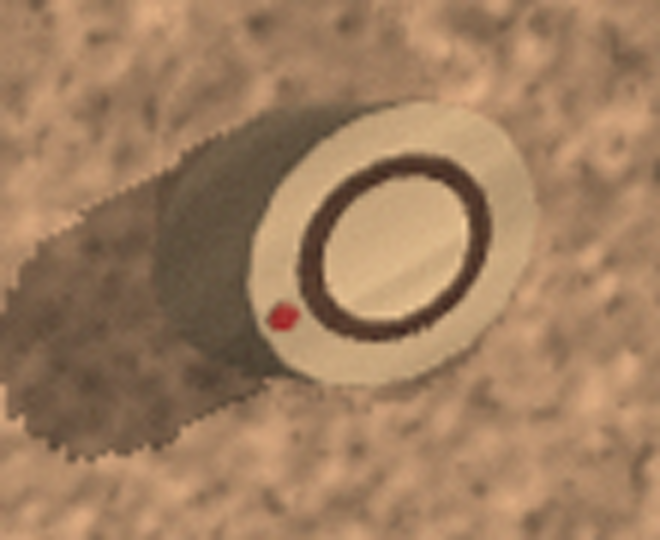

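```bash
python3 -m pendant '[[[0,0,0,0,0.02,-0.43,1],[0,0,0,0,0,-0.43,1],[0,0,0,0,0,-0.43,1],[0,0,0,0,0,0,1],[0,0,0,0,0,0,1]]]'
python3 look.py w2;python3 - <<'E'
from h import *;import pickle
st,c=pickle.load(open('pics/w2.pkl','rb'))
i=c['img'];cv2.imwrite('pics/w2z.png',cv2.resize(i[100:250,230:410],None,fx=4,fy=4,interpolation=2))
E
```

```text
time_s: 2.42
position: [0.5127, 0.2152, 0.3032]
tool_rot: [0.987, -0.162, 0.001, -0.001]
force: [-0.7, -0.0, 0.3]
width: 0.0852
2.425 [0.5127 0.2152 0.3032] [-3.099   0.5087 -0.0034] [ 6.790e-01  3.170e-01 -6.900e-02  1.000e-03 -1.182e+00  5.660e-01] [-0.71 -0.02  0.3 ] [ 0.038 -0.003  0.107] 0.08524310994158851
```

View pics/w2z.png

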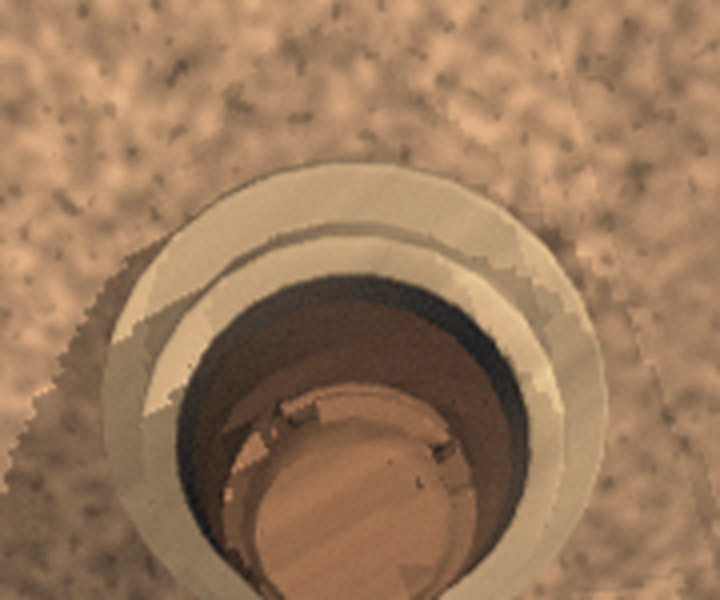

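```bash
python3 - <<'E'
from h import *;import pickle
st,c=pickle.load(open('pics/w2.pkl','rb'))
i=c['img'].copy()
z=cv2.resize(i[180:280,260:380],None,fx=6,fy=6,interpolation=2)
for ctr,col in (((.511,.216),(0,255,0)),((.512,.214),(255,0,0))):
  pts=[]
  for r,h in ((.0155,.08),(.026,.06),(.043,.034)):
    pts=[(np.array(proj(c,[ctr[0]+r*np.cos(a),ctr[1]+r*np.sin(a),h],st))-[260,180])*6+2.5 for a in np.linspace(0,6.28,60)]
    cv2.polylines(z,[np.array(pts,np.int32)],True,col,1)
cv2.imwrite('pics/w2y.png',z)
E
```

```text
(no output)
```

View pics/w2y.png

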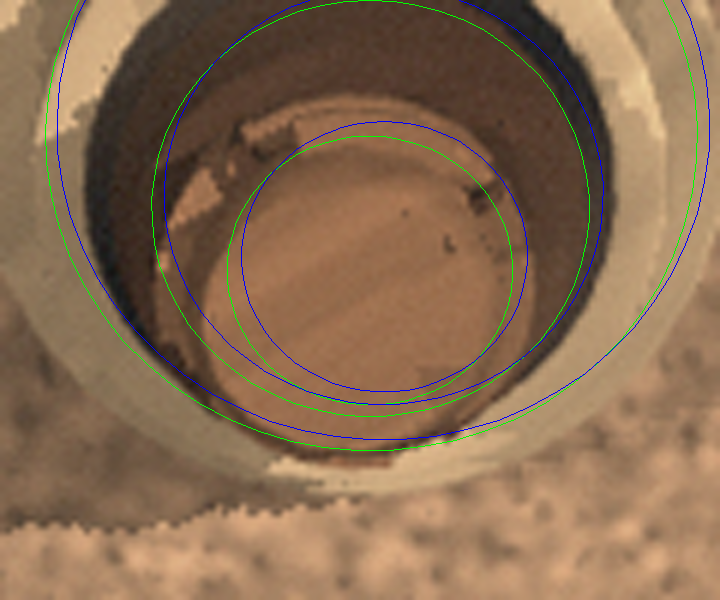

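```bash
cat > fit.py <<'E'
from h import *
from scipy.optimize import least_squares
# obs: list of (kind, value), kind in L,R,T,B
def fit(c,st,r,z,obs,x0):
    A=np.linspace(0,2*np.pi,180)
    def ext(ct):
        P=np.array([proj(c,[ct[0]+r*np.cos(a),ct[1]+r*np.sin(a),z],st) for a in A])
        return dict(L=P[:,0].min(),R=P[:,0].max(),T=P[:,1].min(),B=P[:,1].max())
    f=lambda ct:[ext(ct)[k]-v for k,v in obs]
    s=least_squares(f,x0,diff_step=1e-3);return s.x.round(4),np.round(s.fun,1)
E
python3 - <<'E'
from fit import *;import pickle
st,c=pickle.load(open('pics/w2.pkl','rb'))
x0=[.511,.216]
print('neck',fit(c,st,.018,.077,[('L',293.8),('R',349.2),('B',256.7)],x0))
print('cup',fit(c,st,.043,.034,[('L',265.8),('R',371.3),('T',158.8)],x0))
for z in(.008,.014,.02):print('base',fit(c,st,.055,z,[('L',255.7),('R',381.5),('T',140.7)],x0))
print(st['tool_rot'])
E
```

```text
neck (array([0.5053, 0.2177]), array([ 0.7, -0.7, -0. ]))
cup (array([0.5057, 0.2203]), array([-1.2,  1.2,  0.1]))
base (array([0.5052, 0.2207]), array([ 0.2, -0.2, -0. ]))
base (array([0.5056, 0.2205]), array([-1.2,  1.2,  0.1]))
base (array([0.5059, 0.2203]), array([-2.6,  2.6,  0.3]))
[ 9.86792467e-01 -1.61985049e-01  1.07197442e-03 -5.66907208e-04]
```

```bash
python3 - <<'E'
from fit import *
for n,x,y in(('scene',325,110),('side',245,145)):
    c=arm.capture(n);f=9
    z=cv2.resize(c['img'][y:y+62,x:x+65],None,fx=f,fy=f,interpolation=2)
    for ctr,col in (((.511,.216),(0,255,0)),((.5055,.219),(255,0,0))):
      for r,h in ((.018,.077),(.026,.06),(.043,.034),(.055,.0)):
        pts=[(np.array(proj(c,[ctr[0]+r*np.cos(a),ctr[1]+r*np.sin(a),h]))-[x,y]+.5)*f for a in np.linspace(0,6.28,60)]
        cv2.polylines(z,[np.array(pts,np.int32)],True,col,1)
    cv2.imwrite(f'pics/f_{n}.png',z)
E
```

```text
(no output)
```

View pics/f_scene.png

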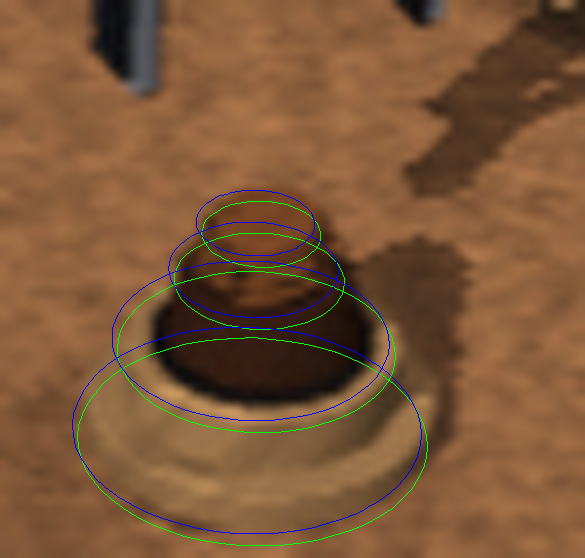

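View pics/f_side.png

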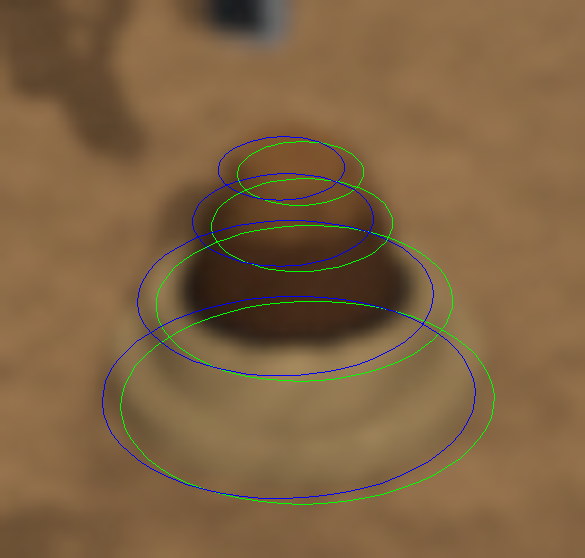

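```bash
python3 -m pendant '[[[0,0,0,-0.12,-0.617,0,1],[0,0,0,-0.12,-0.617,0,1],[0,0,0,-0.12,-0.617,0,1],[0,0,0,-0.12,-0.617,0,1],[0,0,0,-0.12,-0.617,0,1],[0,0,0,-0.12,-0.617,0,1],[0,0,0,0,0,-0.3,1],[0,0,0,0,0,-0.3,1],[0,0,0,0,0,0,1],[0,0,0,0,0,0,1]]]'
python3 look.py w3;python3 - <<'E'
from h import *
for n in('scene','side'):
    c=arm.capture(n);x,y={'scene':(205,140),'side':(205,195)}[n]
    cv2.imwrite(f'pics/l_{n}.png',cv2.resize(c['img'][y:y+80,x:x+100],None,fx=6,fy=6,interpolation=2))
E
```

```text
time_s: 3.82
position: [0.4556, -0.0816, 0.2549]
tool_rot: [0.987, -0.162, 0.001, -0.0]
force: [-1.1, 0.5, 1.2]
width: 0.0853
3.825 [ 0.4556 -0.0816  0.2549] [-3.0997  0.5102 -0.0036] [ 1.630e-01  1.900e-01 -3.800e-01  1.000e-03 -9.990e-01  1.081e+00] [-1.07  0.55  1.17] [-0.028 -0.028 -0.029] 0.08533910202570134
```

View pics/w3.png

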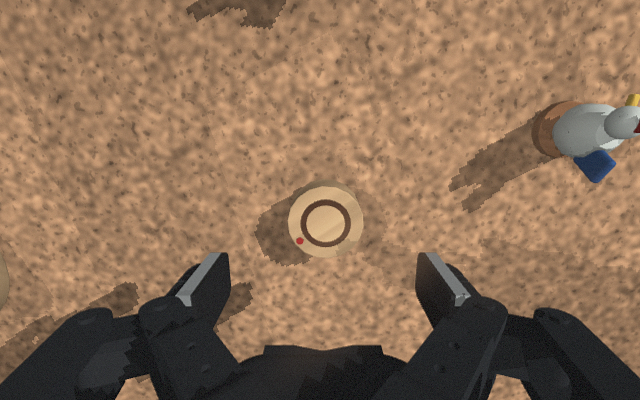

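View pics/l_scene.png

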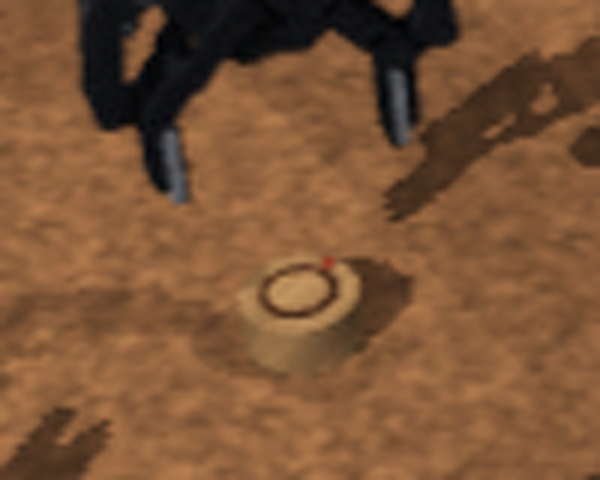

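View pics/l_side.png

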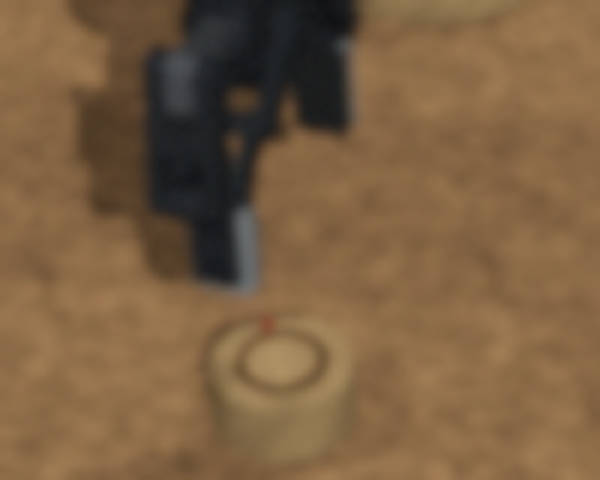

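```bash
python3 - <<'E'
from fit import *;import pickle
st,c=pickle.load(open('pics/w3.pkl','rb'))
print('lid',fit(c,st,.026,.025,[('L',288),('R',364),('B',259)],[.455,-.081]))
# predicted px of tool axis point at lid top depth, and pads
T=np.eye(4);T[:3,:3]=R.from_quat(st['tool_rot']).as_matrix();T[:3,3]=st['position']
for p in ([0,.0425,.16],[0,-.0425,.16],[.011,.0425,.16],[0,0,.23]):
  print(p,proj(c,(T@np.r_[p,1])[:3],st))
sc=arm.capture('scene');sd=arm.capture('side')
print(atz(sc,(205+300/6-.4,140+290/6-.4),.025),atz(sd,(205+283/6-.4,195+360/6-.4),.025))
E
```

```text
lid (array([ 0.4514, -0.0835]), array([-0.6,  0.6,  0. ]))
[0, 0.0425, 0.16] [413.736203  268.6294341]
[0, -0.0425, 0.16] [227.1358011 268.7656743]
[0.011, 0.0425, 0.16] [415.70982355 246.37616212]
[0, 0, 0.23] [321.04691814 218.40875033]
[ 0.45374437 -0.0809802   0.025     ] [ 0.45420567 -0.08008466  0.025     ]
```

```bash
python3 -m pendant '[[[0,0,0,-0.03,0,-0.3,1],[0,0,0,0,0,-0.3,1],[0,0,0,0,0,-0.2,1],[0,0,0,0,0,-0.15,1],[0,0,0,0,0,0,1],[0,0,0,0,0,0,1]]]' 40
python3 look.py w4
```

```text
time_s: 4.82
position: [0.4529, -0.0816, 0.1781]
tool_rot: [0.987, -0.163, 0.001, -0.0]
force: [-0.2, -0.5, 0.3]
width: 0.0852
4.825 [ 0.4529 -0.0816  0.1781] [-3.0997e+00  5.1060e-01 -1.8000e-03] [ 0.164  0.287 -0.49   0.    -0.793  1.08 ] [-0.18 -0.48  0.34] [ 0.013 -0.005  0.027] 0.08516983557623486
```

View pics/w4.png

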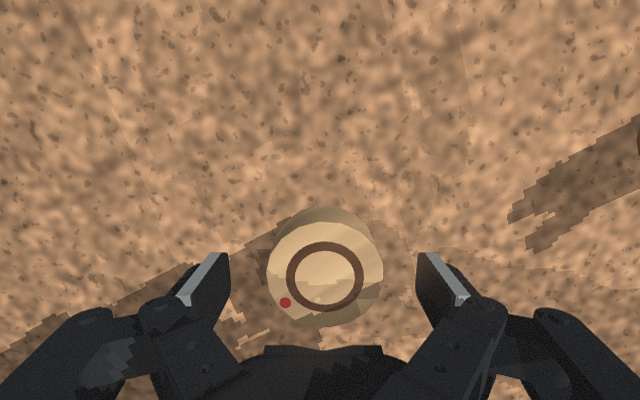

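```bash
python3 -m pendant '[[[0,0,0,0,0,0,-1],[0,0,0,0,0,0,-1],[0,0,0,0,0,0,-1],[0,0,0,0,0,0,-1],[0,0,0,0,0,0,-1],[0,0,0,0,0,0,-1]]]' 40
python3 look.py w5
```

```text
time_s: 5.62
position: [0.4528, -0.0816, 0.1781]
tool_rot: [0.987, -0.163, 0.0, -0.0]
force: [-1.4, 0.9, 5.5]
width: 0.0497
5.625 [ 0.4528 -0.0816  0.1781] [-3.0997e+00  5.1060e-01 -1.5000e-03] [ 0.164  0.287 -0.49   0.    -0.793  1.08 ] [-1.42  0.88  5.49] [ 0.212  0.483 -0.016] 0.049715908910899206
```

View pics/w5.png

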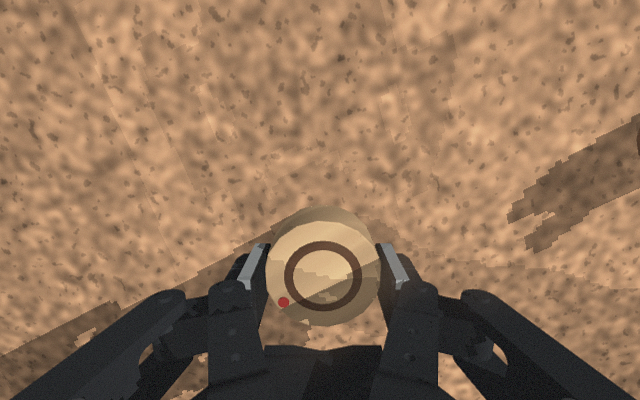

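```bash
python3 -m pendant '[[[0,0,0,0,0,0.3,-1],[0,0,0,0,0,0.6,-1],[0,0,0,0,0,0.6,-1],[0,0,0,0,0,0,-1],[0,0,0,0,0,0,-1]]]' 
python3 look.py w6
python3 - <<'E'
from h import *
for n in('scene','side'):
    c=arm.capture(n);x,y={'scene':(205,110),'side':(205,165)}[n]
    cv2.imwrite(f'pics/m_{n}.png',cv2.resize(c['img'][y:y+90,x:x+100],None,fx=6,fy=6,interpolation=2))
E
```

```text
time_s: 6.3
position: [0.452, -0.0816, 0.2967]
tool_rot: [0.987, -0.163, -0.001, -0.0]
force: [-0.6, 0.5, -0.5]
width: 0.05
6.3 [ 0.452  -0.0816  0.2967] [-3.0992e+00  5.1160e-01  1.9000e-03] [ 1.640e-01  1.420e-01 -3.180e-01 -1.000e-03 -1.111e+00  1.080e+00] [-0.58  0.47 -0.54] [-0.03  -0.005 -0.036] 0.04999234465800013
```

View pics/m_scene.png

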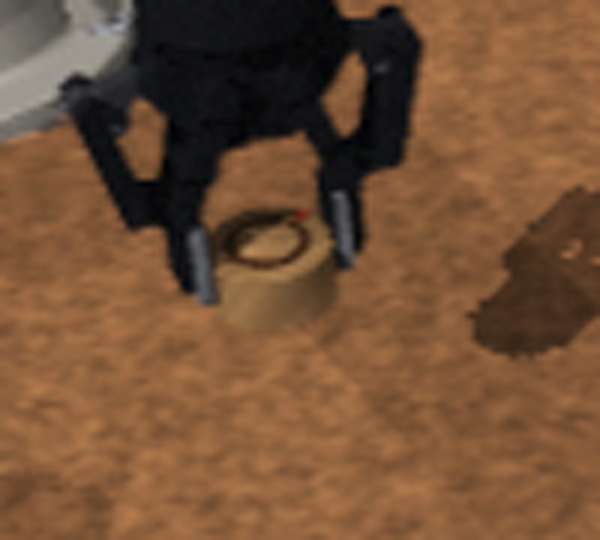

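View pics/m_side.png

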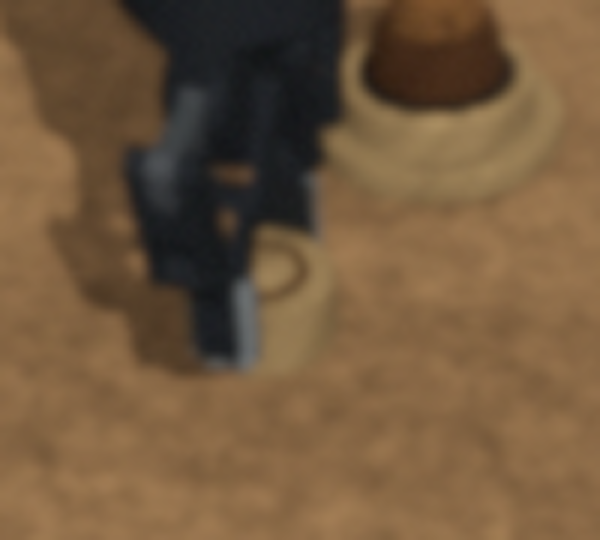

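View pics/w6.png

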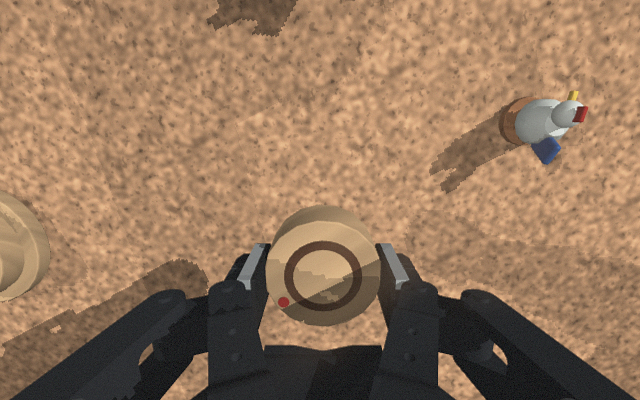

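```bash
python3 - <<'E'
from fit import *;import pickle
st,c=pickle.load(open('pics/w6.pkl','rb'))
T=np.eye(4);T[:3,:3]=R.from_quat(st['tool_rot']).as_matrix();T[:3,3]=st['position']
for z in (.155,.16,.165,.17,.175):
  print(z,[proj(c,(T@np.r_[p,1])[:3],st).round(1) for p in ([.011,.025,z],[.011,-.025,z],[.011,-.033,z])])
# lid circles: bottom rim z tool zb, top zt
for zt in (.146,.150,.154):
  A=np.linspace(0,6.28,90)
  for zz in (zt,zt+.025):
    P=np.array([proj(c,(T@np.r_[.026*np.cos(a),.026*np.sin(a),zz,1])[:3],st) for a in A]);print(zz,P.min(0).round(),P.max(0).round())
z=cv2.resize(c['img'][190:340,220:430],None,fx=3.7,fy=3.7,interpolation=2);cv2.imwrite('pics/w6z.png',z)
E
```

```text
0.155 [array([378.4, 251.2]), array([262.3, 251.3]), array([243.7, 251.3])]
0.16 [array([376.5, 246.4]), array([264.3, 246.5]), array([246.4, 246.5])]
0.165 [array([374.7, 241.9]), array([266.2, 242. ]), array([248.9, 242. ])]
0.17 [array([373. , 237.7]), array([268.1, 237.8]), array([251.3, 237.8])]
0.175 [array([371.4, 233.8]), array([269.7, 233.9]), array([253.5, 233.9])]
0.146 [257. 226.] [383. 338.]
0.17099999999999999 [267. 207.] [374. 304.]
0.15 [259. 222.] [382. 332.]
0.175 [269. 205.] [372. 300.]
0.154 [261. 219.] [380. 326.]
0.179 [270. 202.] [371. 295.]
```

View pics/w6z.png

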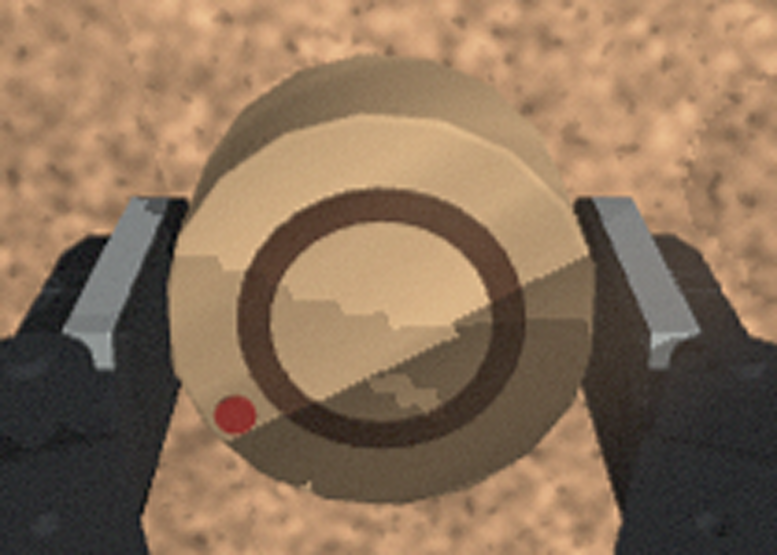

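```bash
python3 -m pendant '[[[0,0,0,0.101,0.532,0,-1],[0,0,0,0.101,0.532,0,-1],[0,0,0,0.101,0.532,0,-1],[0,0,0,0.101,0.532,0,-1],[0,0,0,0.101,0.532,0,-1],[0,0,0,0.101,0.532,0,-1],[0,0,0,0.101,0.532,0,-1],[0,0,0,0,0,-0.1,-1],[0,0,0,0,0,0,-1],[0,0,0,0,0,0,-1]]]'
python3 look.py w7
cat > sv.py <<'E'
import sys
from fit import *
import pickle
st=arm.observe();D={'st':st}
for n in('scene','side'):
    c=arm.capture(n);D[n]=c;x,y={'scene':(305,80),'side':(220,105)}[n]
    cv2.imwrite(f'pics/{sys.argv[1]}_{n}.png',cv2.resize(c['img'][y:y+95,x:x+100],None,fx=6,fy=6,interpolation=2))
pickle.dump(D,open(f'pics/{sys.argv[1]}.pkl','wb'));print(st['time_s'],st['position'],st['force'],st['moment'])
E
python3 sv.py n1
```

```text
time_s: 7.7
position: [0.509, 0.2154, 0.2892]
tool_rot: [0.987, -0.163, -0.0, 0.0]
force: [0.6, 0.3, -0.2]
width: 0.0499
7.7 [0.509  0.2154 0.2892] [ 3.0986e+00 -5.1220e-01 -9.0000e-04] [ 0.683  0.323 -0.099  0.    -1.15   0.56 ] [ 0.58  0.31 -0.22] [-0.027  0.021 -0.032] 0.049927744903778326
7.75 [0.5090711  0.21536019 0.28954103] [-0.61123543  0.01102678 -1.13210934] [0.00673788 0.06787938 0.03322089]
```

View pics/w7.png

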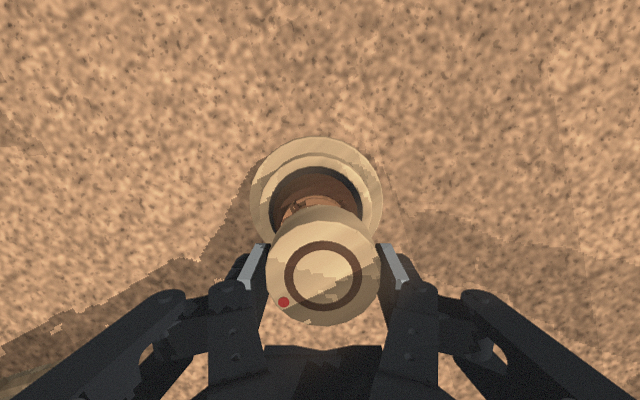

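View pics/n1_scene.png

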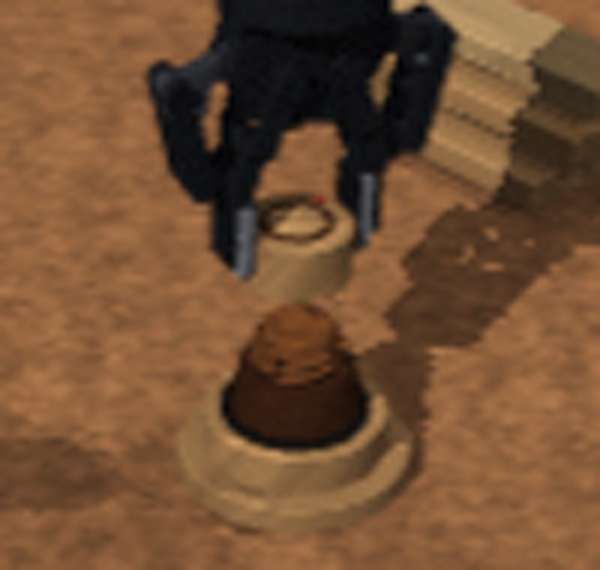

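View pics/n1_side.png

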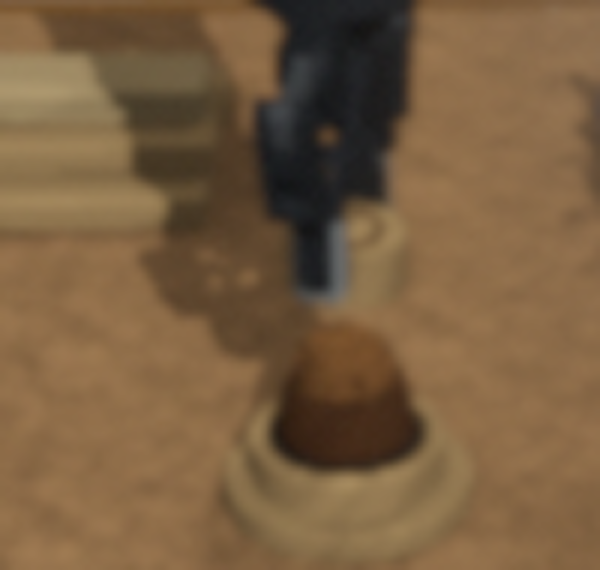

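```bash
cat > ov.py <<'E'
import sys
from fit import *
import pickle
D=pickle.load(open(f'pics/{sys.argv[1]}.pkl','rb'));st=D['st'];bx=[float(sys.argv[2]),float(sys.argv[3])];f=8
zb=st['position'][2]-.1785
for n in('scene','side'):
    c=D[n];x,y={'scene':(320,95),'side':(240,125)}[n]
    z=cv2.resize(c['img'][y:y+75,x:x+75],None,fx=f,fy=f,interpolation=2)
    def dr(ct,r,h,col):
        P=np.array([(proj(c,[ct[0]+r*np.cos(a),ct[1]+r*np.sin(a),h])-[x,y]+.5)*f for a in np.linspace(0,6.28,90)]);cv2.polylines(z,[P.astype(np.int32)],True,col,1)
    for r,h in((.018,.077),(.026,.06),(.043,.034),(.055,.0)):dr(bx,r,h,(0,255,0))
    dr(st['position'],.026,zb,(255,0,0));dr(st['position'],.026,zb+.025,(255,0,0))
    cv2.imwrite(f'pics/{sys.argv[1]}ov_{n}.png',z)
E
python3 ov.py n1 .509 .2154
```

View pics/n1ov_scene.png

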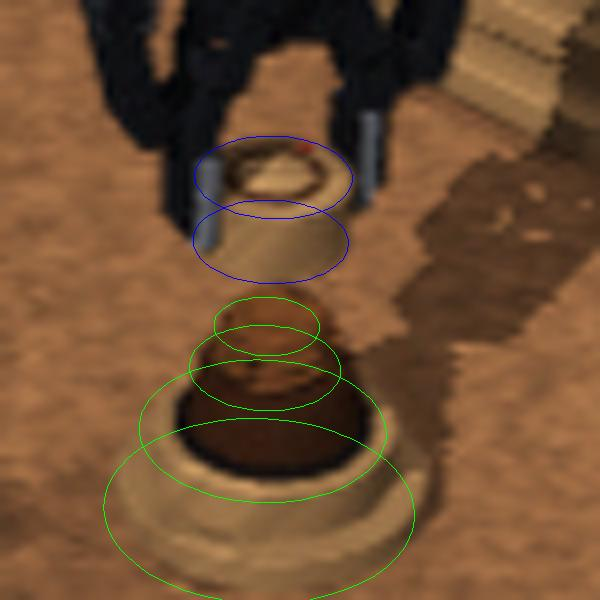

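View pics/n1ov_side.png

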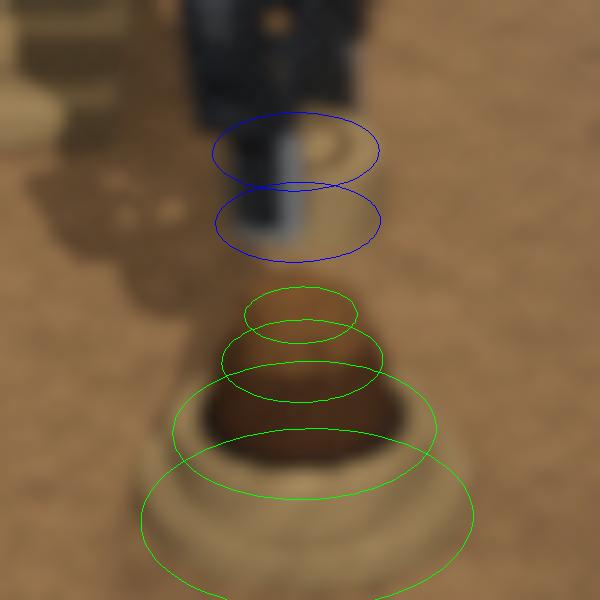

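```bash
python3 ov.py n1 .508 .219
```

```text
(no output)
```

View pics/n1ov_scene.png

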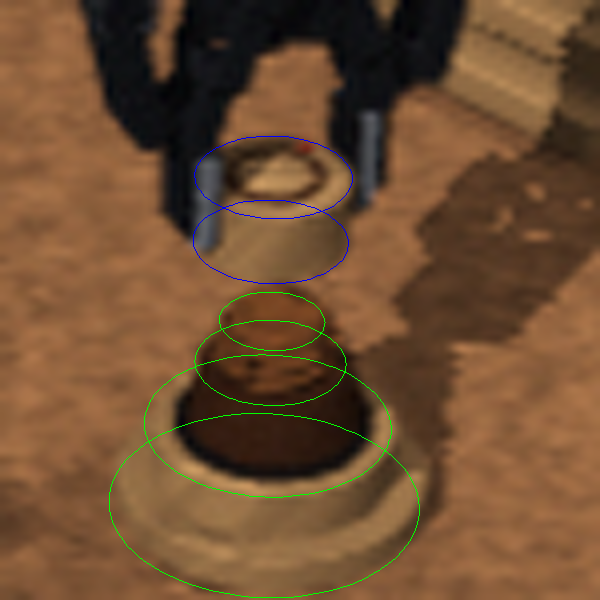

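View pics/n1ov_side.png

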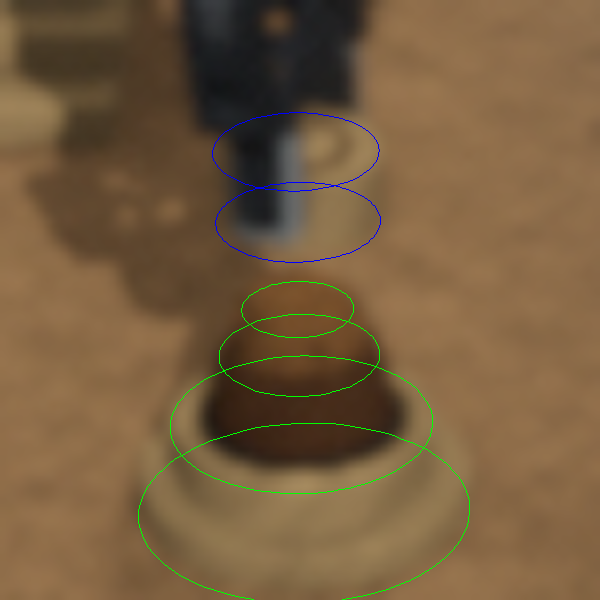

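```bash
python3 - <<'E'
from fit import *;import pickle
st,c=pickle.load(open('pics/w7.pkl','rb'))
z=cv2.resize(c['img'][125:335,240:395],None,fx=2.8,fy=2.8,interpolation=2)
for b,col in (((.509,.219),(0,255,0)),((.507,.219),(255,0,0))):
  for r,h in((.018,.077),(.026,.06),(.043,.034),(.055,.01)):
    P=np.array([(proj(c,[b[0]+r*np.cos(a),b[1]+r*np.sin(a),h],st)-[240,125]+.5)*2.8 for a in np.linspace(0,6.28,90)]);cv2.polylines(z,[P.astype(np.int32)],True,col,1)
p=st['position']
for h in (p[2]-.1535,p[2]-.1785):
    P=np.array([(proj(c,[p[0]+.026*np.cos(a),p[1]+.026*np.sin(a),h],st)-[240,125]+.5)*2.8 for a in np.linspace(0,6.28,90)]);cv2.polylines(z,[P.astype(np.int32)],True,(255,0,255),1)
cv2.imwrite('pics/w7z.png',z)
E
```

```text
(no output)
```

View pics/w7z.png

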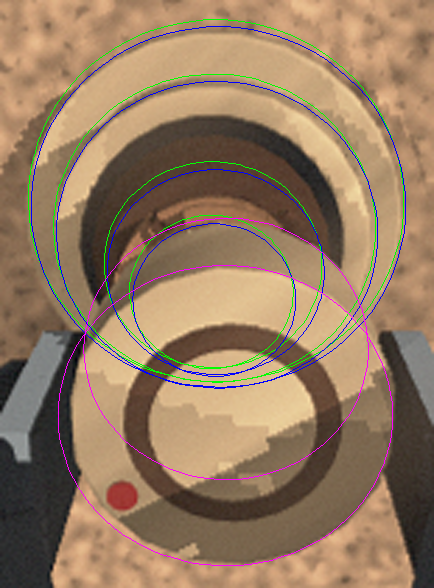

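```bash
python3 -m pendant '[[[0,0,0,-0.012,0.05,-0.15,-1],[0,0,0,0,0,-0.15,-1],[0,0,0,0,0,0,-1],[0,0,0,0,0,0,-1]]]'
python3 look.py w8; python3 sv.py n2; python3 ov.py n2 .508 .2195
```

```text
time_s: 8.35
position: [0.5082, 0.2203, 0.2654]
tool_rot: [0.987, -0.163, 0.0, 0.0]
force: [-0.1, -0.5, -0.8]
width: 0.0501
8.35 [0.5082 0.2203 0.2654] [ 3.0994e+00 -5.1070e-01  1.0000e-04] [ 0.692  0.345 -0.133  0.    -1.094  0.552] [-0.15 -0.47 -0.82] [-0.004 -0.065 -0.031] 0.05006437986478063
8.4 [0.50827449 0.22033052 0.26568313] [-0.12092411 -0.5146199  -0.6298193 ] [-0.01030721  0.01573438 -0.0018343 ]
```

View pics/n2_scene.png

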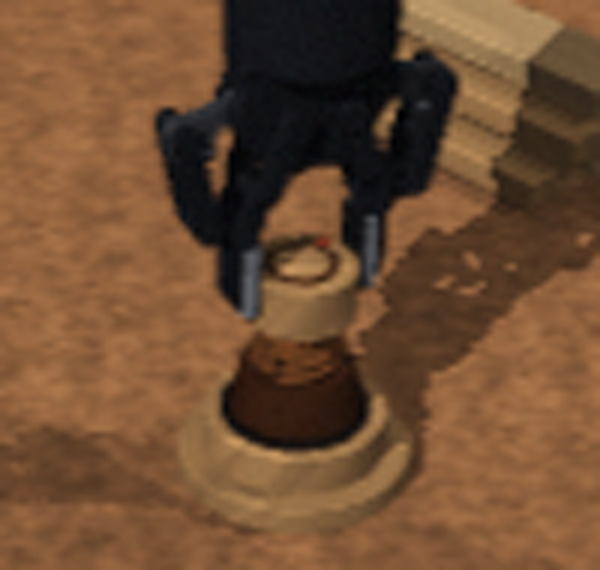

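View pics/n2_side.png

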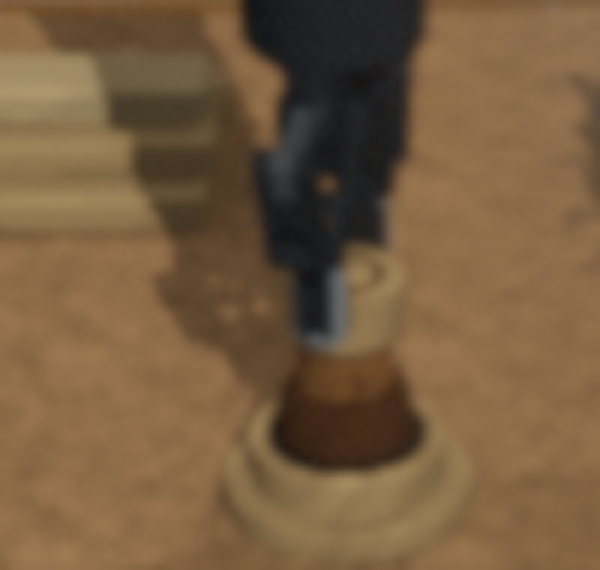

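View pics/n2ov_scene.png

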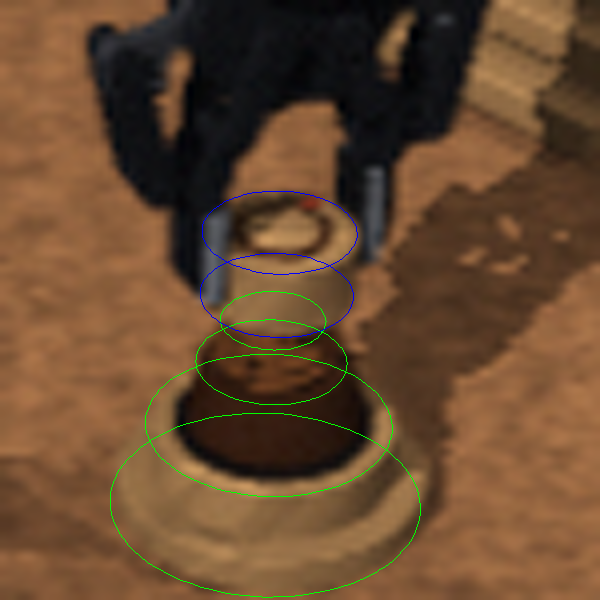

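View pics/n2ov_side.png

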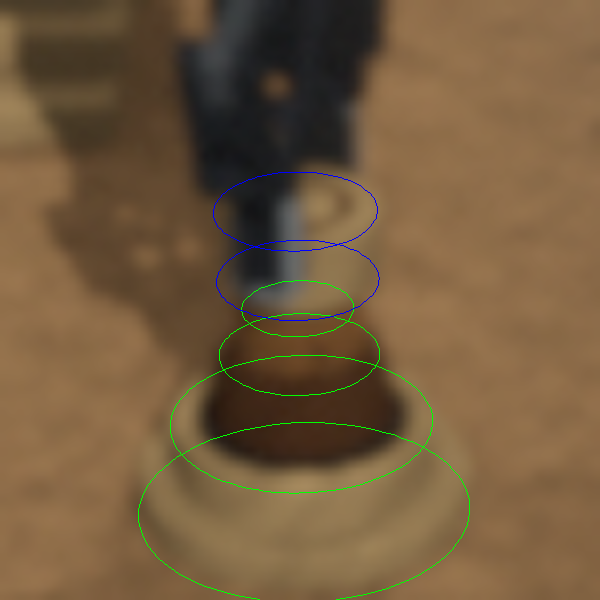

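View pics/w8.png

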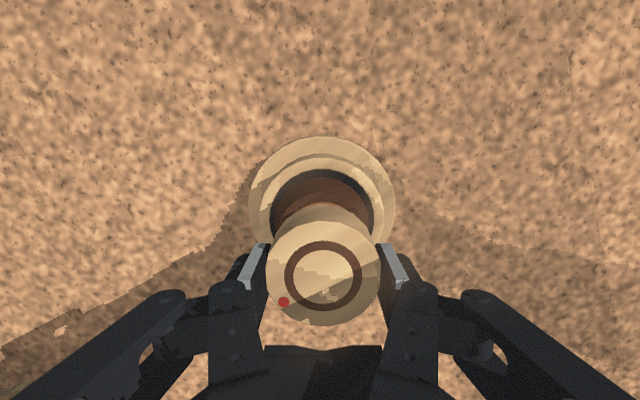

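```bash
python3 -m pendant '[[[0,0,0,-0.005,0.005,-0.06,-1],[0,0,0,0,0,-0.05,-1],[0,0,0,0,0,0,-1]]]'; python3 -m pendant '[[[0,0,0,0,0,-0.025,-1],[0,0,0,0,0,0,-1]]]';python3 -m pendant '[[[0,0,0,0,0,-0.02,-1],[0,0,0,0,0,0,-1]]]'
```

```text
time_s: 8.88
position: [0.5076, 0.2206, 0.2562]
tool_rot: [0.987, -0.163, -0.0, 0.0]
force: [-0.0, 0.6, -0.3]
width: 0.0503
time_s: 9.12
position: [0.5077, 0.2206, 0.2546]
tool_rot: [0.987, -0.163, -0.0, 0.0]
force: [0.0, -0.3, -0.1]
width: 0.05
time_s: 9.38
position: [0.5077, 0.2207, 0.253]
tool_rot: [0.987, -0.163, -0.0, 0.0]
force: [0.6, 0.0, -0.3]
width: 0.05
```

```bash
for i in 1; do python3 -m pendant '[[[0,0,0,0,0,-0.025,-1],[0,0,0,0,0,0,-1]]]';python3 -m pendant '[[[0,0,0,0,0,-0.025,-1],[0,0,0,0,0,0,-1]]]'; python3 -m pendant '[[[0,0,0,0,0,-0.025,-1],[0,0,0,0,0,0,-1]]]'; done
```

```text
time_s: 9.62
position: [0.5077, 0.2207, 0.2509]
tool_rot: [0.987, -0.163, -0.0, 0.0]
force: [0.6, 0.2, -1.0]
width: 0.0502
time_s: 9.88
position: [0.5077, 0.2207, 0.2491]
tool_rot: [0.987, -0.163, 0.0, -0.0]
force: [0.1, 0.0, 0.1]
width: 0.0502
time_s: 10.12
position: [0.5076, 0.221, 0.247]
tool_rot: [0.987, -0.163, -0.0, -0.0]
force: [-1.5, 2.8, 0.6]
width: 0.05
```

```bash
python3 -m pendant '[[[0,0,0,-0.005,0.009,-0.012,-1],[0,0,0,0,0,0,-1]]]';python3 -m pendant '[[[0,0,0,0,0,-0.012,-1],[0,0,0,0,0,0,-1]]]'; python3 -m pendant '[[[0,0,0,0,0,-0.012,-1],[0,0,0,0,0,0,-1]]]'
```

```text
time_s: 10.38
position: [0.5074, 0.2213, 0.2462]
tool_rot: [0.987, -0.163, 0.0, 0.0]
force: [-0.5, 0.1, 1.2]
width: 0.0499
time_s: 10.62
position: [0.5074, 0.2213, 0.2454]
tool_rot: [0.987, -0.163, 0.0, -0.0]
force: [-1.0, -0.3, 2.9]
width: 0.0498
time_s: 10.88
position: [0.5074, 0.2213, 0.2444]
tool_rot: [0.987, -0.163, 0.0, 0.0]
force: [-1.2, 0.0, 4.6]
width: 0.0497
```

```bash
for k in 1; do python3 -m pendant '[[[0,0,0.03,0,0,0,-1],[0,0,0.03,0,0,0,-1]]]'; python3 -m pendant '[[[0,0,0.03,0,0,0,-1],[0,0,0,0,0,0,-1]]]'; python3 - <<'E'
from h import *
s=arm.observe();print(s['force'].round(2),s['moment'].round(3),s['position'].round(4))
E
done
```

```text
time_s: 11.12
position: [0.5074, 0.2214, 0.2443]
tool_rot: [0.998, -0.068, 0.0, -0.0]
force: [-0.2, -0.5, 0.6]
width: 0.0498
time_s: 11.38
position: [0.5073, 0.2213, 0.244]
tool_rot: [1.0, -0.022, -0.0, 0.0]
force: [-0.3, 0.5, 2.4]
width: 0.05
[-0.33  0.51  2.44] [-0.005  0.042 -0.014] [0.5073 0.2213 0.244 ]
```

```bash
cat > s.py <<'E'
from h import *
s=arm.observe();y=R.from_quat(s['tool_rot']).as_matrix()[:,0];print(s['time_s'],s['force'].round(2),s['moment'].round(3),s['position'].round(4),'yaw',np.degrees(np.arctan2(y[1],y[0])).round(1),s['width'].round(4))
E
python3 -m pendant '[[[0,0,0.02,0,0,0,-1],[0,0,0,0,0,0,-1]]]'>/dev/null; python3 s.py;python3 -m pendant '[[[0,0,0.02,0,0,0,-1],[0,0,0,0,0,0,-1]]]'>/dev/null; python3 s.py;python3 -m pendant '[[[0,0,0.02,0,0,0,-1],[0,0,0,0,0,0,-1]]]'>/dev/null; python3 s.py
```

```text
Traceback (most recent call last):
  File "s.py", line 2, in <module>
    s=arm.observe();y=R.from_quat(s['tool_rot']).as_matrix()[:,0];print(s['time_s'],s['force'].round(2),s['moment'].round(3),s['position'].round(4),'yaw',np.degrees(np.arctan2(y[1],y[0])).round(1),s['width'].round(4))
                                                                                                                                                                                                     ^^^^^^^^^^^^^^^^
AttributeError: 'float' object has no attribute 'round'
Traceback (most recent call last):
  File "s.py", line 2, in <module>
    s=arm.observe();y=R.from_quat(s['tool_rot']).as_matrix()[:,0];print(s['time_s'],s['force'].round(2),s['moment'].round(3),s['position'].round(4),'yaw',np.degrees(np.arctan2(y[1],y[0])).round(1),s['width'].round(4))
                                                                                                                                                                                                     ^^^^^^^^^^^^^^^^
AttributeError: 'float' object has no attribute 'round'
Traceback (most recent call last):
  File "s.py", line 2, in <module>
    s=arm.observe();y=R.from_quat(s['tool_rot']).as_matrix()[:,0];print(s['time_s'],s['force'].round(2),s['moment'].round(3),s['position'].round(4),'yaw',np.degrees(np.arctan2(y[1],y[0])).round(1),s['width'].round(4))
                                                                                                                                                                                                     ^^^^^^^^^^^^^^^^
AttributeError: 'float' object has no attribute 'round'
```

```bash
sed -i "s/np.degrees(np.arctan2(y\[1\],y\[0\])).round(1),s\['width'\].round(4)/round(float(np.degrees(np.arctan2(y[1],y[0]))),1),round(float(s['width']),4)/" s.py; python3 s.py
```

```text
12.125 [-0.3  -0.02  2.59] [-0.165  0.012 -0.056] [0.5074 0.2214 0.2442] yaw 8.1 0.05
```

```bash
for i in 1; do python3 -m pendant '[[[0,0,0.025,0,0,0,-1],[0,0,0,0,0,0,-1]]]'>/dev/null; python3 s.py;python3 -m pendant '[[[0,0,0.025,0,0,0,-1],[0,0,0,0,0,0,-1]]]'>/dev/null; python3 s.py;python3 -m pendant '[[[0,0,0.025,0,0,0,-1],[0,0,0,0,0,0,-1]]]'>/dev/null; python3 s.py;done
```

```text
12.375 [-0.42 -1.    2.44] [-0.182  0.126  0.001] [0.5074 0.2214 0.2443] yaw 12.6 0.0499
12.625 [-1.3  -0.78  2.87] [-0.239  0.156 -0.028] [0.5073 0.2214 0.2443] yaw 17.1 0.0499
12.875 [-1.04  0.17  3.02] [-0.261  0.116 -0.051] [0.5074 0.2213 0.2443] yaw 21.6 0.0502
```

```bash
python3 -m pendant '[[[0,0,0.02,0,0,-0.012,-1],[0,0,0,0,0,0,-1]]]'>/dev/null; python3 s.py;python3 -m pendant '[[[0,0,0.02,0,0,0,-1],[0,0,0,0,0,0,-1]]]'>/dev/null; python3 s.py;python3 -m pendant '[[[0,0,0.02,0,0,0,-1],[0,0,0,0,0,0,-1]]]'>/dev/null; python3 s.py;python3 -m pendant '[[[0,0,0.02,0,0,0,-1],[0,0,0,0,0,0,-1]]]'>/dev/null; python3 s.py
```

```text
13.125 [-1.37 -0.93  4.61] [-0.404  0.312 -0.088] [0.5074 0.2213 0.2434] yaw 25.2 0.0501
13.375 [-1.72 -1.98  3.36] [-0.454  0.254 -0.058] [0.5074 0.2213 0.2434] yaw 28.8 0.0501
13.625 [-1.06 -1.08  5.2 ] [-0.537  0.271 -0.052] [0.5074 0.2213 0.2434] yaw 32.4 0.0498
13.875 [-0.71 -2.33  4.85] [-0.593  0.274 -0.027] [0.5074 0.2213 0.2434] yaw 36.0 0.0504
```

```bash
python3 -m pendant '[[[0,0,0.02,-0.004,-0.008,0,-1],[0,0,0,0,0,0,-1]]]'>/dev/null; python3 s.py;python3 -m pendant '[[[0,0,0.02,0,0,0,-1],[0,0,0,0,0,0,-1]]]'>/dev/null; python3 s.py;python3 -m pendant '[[[0,0,0.02,0,0,0,-1],[0,0,0,0,0,0,-1]]]'>/dev/null; python3 s.py;python3 -m pendant '[[[0,0,0.02,0,0,0,-1],[0,0,0,0,0,0,-1]]]'>/dev/null; python3 s.py;python3 -m pendant '[[[0,0,0.02,0,0,0,-1],[0,0,0,0,0,0,-1]]]'>/dev/null; python3 s.py
```

```text
14.125 [ 0.02 -0.27  4.17] [-0.226  0.118 -0.036] [0.5073 0.221  0.2436] yaw 39.6 0.05
14.375 [ 0.07 -0.67  5.32] [-0.288  0.145 -0.075] [0.5073 0.221  0.2436] yaw 43.2 0.05
14.625 [ 0.11 -1.    6.67] [-0.262  0.199 -0.062] [0.5073 0.221  0.2436] yaw 46.8 0.0498
14.875 [-0.62  0.48  6.04] [-0.22   0.241 -0.03 ] [0.5073 0.221  0.2437] yaw 50.4 0.0502
15.125 [-0.65 -0.55  5.69] [-0.232  0.203 -0.062] [0.5072 0.221  0.2437] yaw 54.0 0.0498
```

```bash
for i in 1; do python3 -m pendant '[[[0,0,0.015,0,0,0,-1],[0,0,0,0,0,0,-1]]]'>/dev/null; python3 s.py;python3 -m pendant '[[[0,0,0.015,0,0,0,-1],[0,0,0,0,0,0,-1]]]'>/dev/null; python3 s.py;python3 -m pendant '[[[0,0,0.015,0,0,0,-1],[0,0,0,0,0,0,-1]]]'>/dev/null; python3 s.py;done
```

```text
15.375 [ 1.77 -0.63 -0.78] [-0.246 -0.698  0.011] [0.5071 0.2208 0.2429] yaw 56.7 0.0501
15.625 [ 1.82 -1.28  0.01] [-0.409 -0.713 -0.015] [0.5071 0.2207 0.2427] yaw 59.4 0.05
15.875 [ 1.95 -1.35 -1.52] [-0.495 -0.876 -0.02 ] [0.5071 0.2207 0.2429] yaw 62.1 0.0499
```

```bash
python3 -m pendant '[[[0,0,0,0.005,-0.004,-0.012,-1],[0,0,0,0,0,0,-1]]]'>/dev/null; python3 s.py; python3 -m pendant '[[[0,0,0,0,0,-0.012,-1],[0,0,0,0,0,0,-1]]]'>/dev/null; python3 s.py
```

```text
16.125 [ 0.51  0.26 -0.27] [-0.022 -0.299 -0.003] [0.5073 0.2205 0.242 ] yaw 62.2 0.0497
16.375 [0.49 0.37 0.59] [ 0.065 -0.053  0.014] [0.5073 0.2205 0.2413] yaw 62.3 0.0499
```

```bash
python3 -m pendant '[[[0,0,0,0,0,-0.012,-1],[0,0,0,0,0,0,-1]]]'>/dev/null; python3 s.py; python3 -m pendant '[[[0,0,0.015,0,0,0,-1],[0,0,0,0,0,0,-1]]]'>/dev/null; python3 s.py; python3 -m pendant '[[[0,0,0.015,0,0,0,-1],[0,0,0,0,0,0,-1]]]'>/dev/null; python3 s.py
```

```text
16.625 [0.22 1.1  1.16] [0.11  0.26  0.009] [0.5073 0.2205 0.2404] yaw 62.3 0.0502
16.875 [-0.48 -0.45  0.29] [0.076 0.056 0.02 ] [0.5074 0.2205 0.2405] yaw 65.0 0.0502
17.125 [-0.76 -0.32  0.99] [-0.002 -0.065 -0.025] [0.5075 0.2204 0.2405] yaw 67.6 0.0496
```

```bash
python3 -m pendant '[[[0,0,0,0,0,-0.012,-1],[0,0,0,0,0,0,-1]]]'>/dev/null; python3 s.py; python3 -m pendant '[[[0,0,0.0,0,0,-0.012,-1],[0,0,0,0,0,0,-1]]]'>/dev/null; python3 s.py
```

```text
17.375 [-0.56  0.05  2.15] [ 0.03   0.049 -0.09 ] [0.5075 0.2205 0.2395] yaw 67.6 0.05
17.625 [0.13 0.22 4.25] [ 0.016  0.059 -0.055] [0.5075 0.2204 0.2386] yaw 67.7 0.0501
```

```bash
python3 -m pendant '[[[0,0,0.015,0,0,0,-1],[0,0,0,0,0,0,-1]]]'>/dev/null; python3 s.py; python3 -m pendant '[[[0,0,0.015,0,0,0,-1],[0,0,0,0,0,0,-1]]]'>/dev/null; python3 s.py
```

```text
17.875 [ 0.85 -0.22  4.41] [-0.004 -0.038 -0.162] [0.5075 0.2205 0.2387] yaw 70.3 0.0497
18.125 [-0.26 -0.8   4.2 ] [-0.093 -0.166 -0.194] [0.5076 0.2204 0.2386] yaw 73.0 0.0495
```

```bash
python3 -m pendant '[[[0,0,-0.03,0,0,0,-1],[0,0,-0.03,0,0,0,-1],[0,0,0,0,0,0,-1]]]'>/dev/null; python3 s.py; python3 -m pendant '[[[0,0,-0.03,0,0,-0.003,-1],[0,0,0,0,0,0,-1]]]'>/dev/null; python3 s.py; python3 -m pendant '[[[0,0,-0.03,0,0,-0.003,-1],[0,0,0,0,0,0,-1]]]'>/dev/null; python3 s.py
```

```text
18.5 [-0.27  0.07  4.44] [-0.005 -0.094  0.006] [0.5075 0.2205 0.2385] yaw 62.3 0.0501
18.75 [-0.09 -0.48  4.71] [0.063 0.04  0.07 ] [0.5075 0.2205 0.2383] yaw 57.0 0.0499
19.0 [-0.24  0.75  5.24] [0.037 0.042 0.072] [0.5075 0.2204 0.2381] yaw 51.6 0.0499
```

```bash
python3 -m pendant '[[[0,0,-0.03,0,0,-0.002,-1],[0,0,0,0,0,0,-1]]]'>/dev/null; python3 s.py; python3 -m pendant '[[[0,0,-0.03,0,0,-0.003,-1],[0,0,0,0,0,0,-1]]]'>/dev/null; python3 s.py; python3 -m pendant '[[[0,0,-0.03,0,0,-0.003,-1],[0,0,0,0,0,0,-1]]]'>/dev/null; python3 s.py; python3 -m pendant '[[[0,0,-0.03,0,0,-0.003,-1],[0,0,0,0,0,0,-1]]]'>/dev/null; python3 s.py
```

```text
19.25 [-0.69 -0.72  4.79] [0.132 0.135 0.058] [0.5074 0.2205 0.2379] yaw 46.2 0.0501
19.5 [ 0.79 -0.09  5.66] [0.043 0.124 0.055] [0.5074 0.2204 0.2376] yaw 40.9 0.0503
19.75 [-0.66  1.45  5.06] [0.288 0.18  0.014] [0.5074 0.2205 0.2373] yaw 35.5 0.0498
20.0 [-0.35  0.96  4.65] [ 0.351  0.313 -0.018] [0.5074 0.2205 0.2371] yaw 30.1 0.0498
```

```bash
python3 -m pendant '[[[0,0,-0.03,0,0.004,-0.003,-1],[0,0,0,0,0,0,-1]]]'>/dev/null; python3 s.py; python3 -m pendant '[[[0,0,-0.03,0,0.002,-0.003,-1],[0,0,0,0,0,0,-1]]]'>/dev/null; python3 s.py; python3 -m pendant '[[[0,0,-0.03,0,0,-0.003,-1],[0,0,0,0,0,0,-1]]]'>/dev/null; python3 s.py; python3 -m pendant '[[[0,0,-0.03,0,0,-0.003,-1],[0,0,0,0,0,0,-1]]]'>/dev/null; python3 s.py
```

```text
20.25 [-1.57  0.64  4.04] [0.117 0.276 0.027] [0.5073 0.2207 0.2368] yaw 24.7 0.0499
20.5 [-0.83  0.18  5.51] [0.051 0.29  0.007] [0.5074 0.2208 0.2366] yaw 19.3 0.05
20.75 [-2.79  0.1   5.01] [0.189 0.38  0.069] [0.5073 0.2209 0.2363] yaw 13.9 0.0495
21.0 [-1.71  1.95  5.33] [0.262 0.398 0.011] [0.5073 0.2209 0.2361] yaw 8.5 0.0501
```

```bash
python3 -m pendant '[[[0,0,-0.02,-0.004,0.003,-0.002,-1],[0,0,0,0,0,0,-1]]]'>/dev/null; python3 s.py; python3 -m pendant '[[[0,0,-0.02,0,0,-0.002,-1],[0,0,0,0,0,0,-1]]]'>/dev/null; python3 s.py; python3 -m pendant '[[[0,0,-0.02,0,0,-0.002,-1],[0,0,0,0,0,0,-1]]]'>/dev/null; python3 s.py; python3 -m pendant '[[[0,0,-0.02,0,0,-0.002,-1],[0,0,0,0,0,0,-1]]]'>/dev/null; python3 s.py
```

```text
21.25 [-0.13  0.17  4.98] [-0.008  0.036  0.01 ] [0.5072 0.2211 0.236 ] yaw 4.9 0.0501
21.5 [ 0.09 -0.92  4.83] [-0.047  0.02  -0.006] [0.5072 0.2211 0.2358] yaw 1.3 0.0503
21.75 [0.03 0.33 4.03] [0.148 0.075 0.027] [0.5071 0.2211 0.2356] yaw -2.3 0.0498
22.0 [-0.22  1.9   4.88] [0.209 0.05  0.022] [0.5071 0.2212 0.2355] yaw -6.0 0.0501
```

```bash
python3 -m pendant '[[[0,0,-0.02,0,0.003,-0.002,-1],[0,0,0,0,0,0,-1]]]'>/dev/null; python3 s.py; python3 -m pendant '[[[0,0,-0.02,0,0,-0.002,-1],[0,0,0,0,0,0,-1]]]'>/dev/null; python3 s.py; python3 -m pendant '[[[0,0,-0.02,0,0,-0.002,-1],[0,0,0,0,0,0,-1]]]'>/dev/null; python3 s.py; python3 -m pendant '[[[0,0,-0.02,0,0,-0.002,-1],[0,0,0,0,0,0,-1]]]'>/dev/null; python3 s.py
```

```text
22.25 [0.03 0.02 5.28] [ 0.003 -0.038  0.02 ] [0.5071 0.2213 0.2353] yaw -9.6 0.0502
22.5 [0.1  0.26 3.93] [ 0.097 -0.007  0.012] [0.5071 0.2214 0.2352] yaw -13.2 0.0498
22.75 [-0.12 -0.06  4.33] [0.241 0.021 0.113] [0.5071 0.2214 0.235 ] yaw -16.8 0.0498
23.0 [0.37 0.56 5.04] [0.312 0.115 0.231] [0.5071 0.2215 0.2349] yaw -20.3 0.0502
```

```bash
python3 -m pendant '[[[0,0,-0.008,0,0,0,-1],[0,0,0,0,0,0,-1]]]'>/dev/null; python3 s.py; python3 -m pendant '[[[0,0,0.018,0,0,0.018,-1],[0,0,0.018,0,0,0.015,-1],[0,0,0,0,0,0,-1]]]'>/dev/null; python3 s.py
```

```text
23.25 [-0.24  1.58  5.27] [0.458 0.092 0.238] [0.5071 0.2215 0.2349] yaw -21.9 0.05
23.625 [0.06 2.18 1.03] [ 0.543 -0.387  0.119] [0.5071 0.2214 0.2372] yaw -15.5 0.0502
```

```bash
python3 -m pendant '[[[0,0,0.018,0,0.006,0.006,-1],[0,0,0,0,0,0,-1]]]'>/dev/null; python3 s.py; python3 -m pendant '[[[0,0,0,0,0,0,1],[0,0,0,0,0,0,1],[0,0,0,0,0,0,1],[0,0,0,0,0,0,1],[0,0,0,0,0,0,1],[0,0,0,0,0,0,1]]]'; python3 look.py w9;python3 sv.py n3
```

```text
23.875 [ 1.92 -0.74  1.15] [-0.029 -0.6    0.028] [0.5071 0.2216 0.2376] yaw -12.3 0.0499
time_s: 24.62
position: [0.5071, 0.2219, 0.238]
tool_rot: [0.994, -0.107, -0.0, 0.0]
force: [-1.2, 0.1, 0.1]
width: 0.0852
24.625 [0.5071 0.2219 0.238 ] [ 3.1237e+00 -3.3510e-01 -1.0000e-04] [ 0.695  0.37  -0.173 -0.    -1.028  0.662] [-1.21  0.13  0.07] [-0.026  0.037  0.017] 0.08524717246601704
24.675 [0.50708935 0.22185406 0.23796101] [-0.52076323  0.24175029  0.09659803] [-0.06084103 -0.03210326 -0.03468635]
```

View pics/w9.png

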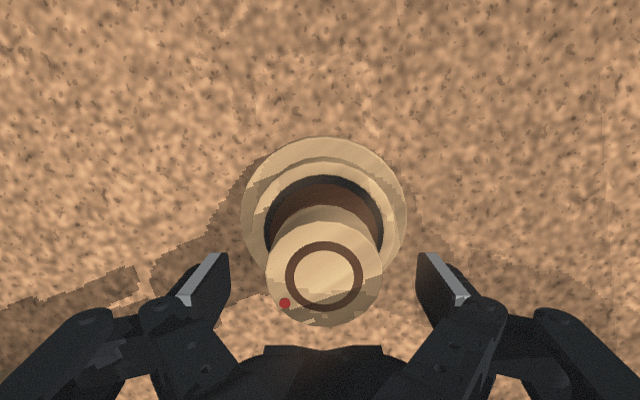

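The lid sits squarely, and the red dot at (285,303) holds the same place in the tool, so it did not slip in the grip. I'll back off straight up and check it.

```bash
python3 -m pendant '[[[0,0,0,0,0,0.2,1],[0,0,0,0,0,0.4,1],[0,0,0,0,0,0.5,1],[0,0,0,0,0,0.3,1],[0,0,0,0,0,0,1],[0,0,0,0,0,0,1]]]'; python3 look.py w10;python3 sv.py n4; python3 - <<'E'
from fit import *;import pickle
st,c=pickle.load(open('pics/w10.pkl','rb'))
D=pickle.load(open('pics/n4.pkl','rb'))
a=cv2.resize(c['img'][120:270,240:410],None,fx=2.3,fy=2.3,interpolation=2)
def ov(c,x,y,w,h,f):
    z=cv2.resize(c['img'][y:y+h,x:x+w],None,fx=f,fy=f,interpolation=2)
    for zz in (.0605,.0855):
        P=np.array([(proj(c,[.509+.026*np.cos(t),.219+.026*np.sin(t),zz])-[x,y]+.5)*f for t in np.linspace(0,6.28,90)]);cv2.polylines(z,[P.astype(np.int32)],True,(255,0,0),1)
    return z
b=ov(D['scene'],325,110,60,62,6);d=ov(D['side'],250,140,60,62,6)
H=372
cv2.imwrite('pics/fin.png',cv2.resize(np.hstack([cv2.resize(i,(int(i.shape[1]*H/i.shape[0]),H)) for i in (a,b,d)]),None,fx=.68,fy=.68))
E
```

```text
time_s: 25.52
position: [0.5068, 0.2218, 0.3491]
tool_rot: [0.994, -0.107, -0.001, 0.0]
force: [-0.9, -1.2, -0.4]
width: 0.0855
25.525 [0.5068 0.2218 0.3491] [ 3.1231e+00 -3.3530e-01 -2.0000e-03] [ 6.950e-01  2.840e-01  6.000e-03 -1.000e-03 -1.294e+00  6.620e-01] [-0.88 -1.18 -0.42] [-0.032  0.03  -0.04 ] 0.08550092378417047
25.575 [0.50679747 0.221709   0.34881647] [ 0.32324952 -0.16008245  0.00275058] [-0.01942077 -0.02552675  0.00496997]
```

View pics/fin.png

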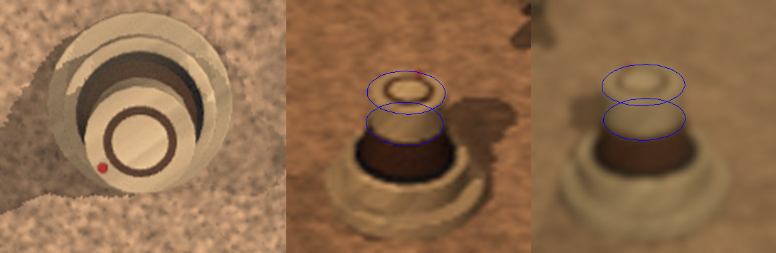

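View pics/n4_scene.png

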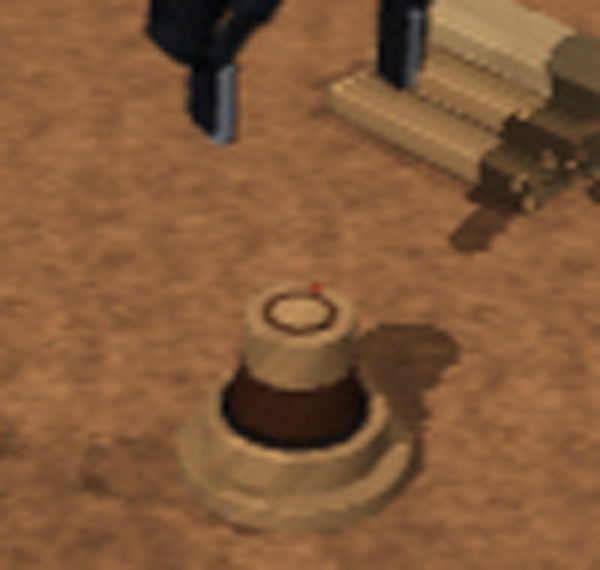

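```bash
python3 -c "
from rig import arm
print(arm.job_done(), arm.observe()['time_s'])"
```

```text
the job is handed in; nothing more can be done
the job is handed in; nothing more can be done
```

The lid is screwed onto the box and let go, and the job was handed in at about 26 s of the 72 s allowed.

- **Setting on:** I gripped the lid at 40 N and set it on the neck. It rested on the ridges under about 5 N of push.
- **Backward turn:** After about 75° the push fell from about 6 N to 0. Lowering the lid found it about 6 mm lower, in the gap, and a little more turning met a firm stop (0.19 N m).
- **Forward turn:** From that back stop I turned it forward about 90° to the firm stop, at about 5 N of push and little twist. It sank about 3.5 mm. I stopped at 0.24 N m, then eased off the push and twist before opening the fingers.

**Last checks:**
- The red dot held its place in the gripper, so the lid did not slip in the grip.
- The scene and side views show it straight and down on the shoulder, with no visible gap.
- The tool read about zero force clear of everything, and I never went near the roosters or the tin.

**What disagreed:**
- The cameras differed by 4 to 6 mm on where the box stands. I settled it by comparing lid and box in the same picture, then corrected by feel from the side forces.
- The lid height worked out from the arm's pose came out about 1 mm below the nominal home height. I put this down to how the lid sat in the grip and trusted the measured drop and sinking instead.
- Within the first 11° of the backward turn the push dipped briefly from 4.6 N to 0.6 N, with no stop after it. I took that as the lid settling.

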